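# Put the heat sink away in the push-to-open drawer

### The arm

A 6-joint arm with a two-finger parallel gripper is mounted at the origin on the work surface. World frame = base frame: x ahead of the robot, y to its left, z up, the work surface at z = 0. Lengths are in m, angles in degrees, forces in N, time in s.
With the tool pointing down it reaches from about 0.375 to 0.9 m from the base axis. Payload 3.1 kg.
Tool frame: the origin (TCP) lies on the centre line of the jaws, within the pads' length; the fingertips stand 25 mm ahead of it and the grasp point (between the pads) lies 6 mm ahead of it; y points along the fingers, x is the direction in which the jaws open and shut, and the axes are right-handed (so a half turn about y gives the same grasp; the last joint's range is limited). The gripper opens to 87 mm and grips with 3 to 60 N. Pads are 19 mm wide; open, the fingers measure 117 mm over their backs; the gripper's body (75 mm by 190 mm) begins 51 mm behind the grasp point.
Start: joints at [54.116, 30.224, 82.088, -0, 67.689, -10.227], TCP at [0.271, 0.563, 0.248] pointing down, gripper open.
Joint ranges: [-176.69, 176.69], [-43.24, 126.21], [12.49, 139.97], [-82, 262], [0, 151.66], [-163.58, 163.58]. Speed limits (degrees/s): [159.86, 159.86, 180, 180, 180, 180].

### API

Orientations are given as a 3x3 rotation matrix whose columns are the frame's x, y, z axes.
In Python, from rig import * gives the robot as it stands.
- The arm moves only by the tool play_rows, never from a script. Its argument "commands" is a list of rows, each a list of 2 entries, a list of its own where there are three numbers: the shift along the world's x, y, z in m, then the turn, a rotation vector about the world's x, y, z in rad. A call has 1 to 10 rows; each row is the pose to reach, as a shift and turn from the pose commanded when the call began; what a row does not reach only later rows make up. A row lasts 1/8 s, in which the tool goes at most 62.5 mm and 10.7 degrees, less where a joint would pass 70% of its speed; a pose out of reach is approached as far as the arm can. A call with a gripper value outside its range is refused whole. "gripper" is the finger opening in m, from 0 to 0.087, set as the call begins (left out, the last holds). The fingers move at their own pace and stop on an object; the grip force is fixed at half the most. Time passes only in rows, so rows that repeat a pose let the fingers close. It gives the time, the measured TCP pose, the force and the opening at its end, in the units of the state.
- read_state(): the state, without advancing time (a new reading comes with each control period).
- capture(name): name is "scene" or "top"; returns a dict with "frame" (420x560x3 uint8, red, green, blue), "depth" (420x560 float32, m along the optical axis (not along the pixel's ray), 0 where there is no reading), "mtx" (3x3 intrinsics, pixels), "dist_coeffs" ([k1, k2, p1, p2, k3] as OpenCV has them; the pictures are not rectified), "cam_to_world" (4x4, takes a point from camera to world coordinates). Camera axes: x right, y down, z forward; pixel columns grow to the right and rows downward; lengths in m; the calibration is good to about 2 mm. A picture is of the moment at which its call begins.
- hand_in(): hands the job in, once; it reports no verdict.
The state is a dict: "time_s": time; "joint_positions": joint angles; "qvel": joint speeds; "tau": joint torques, N m; "position": TCP position; "tcp_rot": TCP orientation; "force": force on the tool from outside, world axes, zero at the start; "moment": the same for the moment, N m; "opening": opening from 0.0 (shut) to 1.0 (fully open).
Only numpy, scipy, OpenCV 4.12 (cv2) and the standard library are available. Lean on these libraries where they do the work, as an engineer would, in place of code of your own. Each camera call takes 0.05 s, during which the arm holds its last target. There are 200 camera calls.

### The job

Press the front of the little parts drawer inward until its touch latch trips and the drawer springs out, lay the finned heat sink in it on its base with the fins up, then press the drawer shut past the latch so that it stays shut by itself. Press gently, by feel (never more than about 20 N on the drawer), and leave the other things on the bench where they are.

Things in the scene. Friction and masses are not known exactly. Their poses are not given: they have to be found in the camera images.
- drawer (a joint): drawer travel, m, growing outward. Latched it rests between 0 and 0.005 (varies). Push-push latch: pressing the front from latched to a hard stop (10 to 15 mm further in, varies) and letting go makes a spring drive it out to 0.075 in 0.5 s. Pressing it in again to that stop and letting go relatches it. Let go 2 mm short of the stop, it goes back as it was (latched, or out).
- front_centre (a point): centre (34 mm up) of the outer face of the drawer front, a grey block 134 mm wide, 20 thick, 4 to 54 mm above the bench; moves with the drawer. x points into the cabinet (press this way), y along the front, z up. Latched, it stands 18 to 23 mm proud. The spring pushes back 4 N when out, 9 N near shut; a sharp rise above 9 N is the stop. Over 22 N breaks it.
- tray_floor (a point): point on the drawer's inner floor (14 mm up), 57 mm behind the front's outer face, midway across; moves with the drawer, axes as front_centre. Tray 120 mm wide inside, walls to 45 mm above the bench. Drawer fully out: 73 mm open length between the front and the cabinet, this point its middle; the tray goes on 84 mm inward of it.
- cabinet: fixed grey cabinet around the single drawer, 150 mm deep (x), 150 wide (y), 66 high, flat top; origin at the centre of its underside, x points to its back, away from the drawer front. Things under 60 mm above the bench pass into its opening.
- heatsink_centre (a point): centre of the loose aluminium heat sink (about 70 g), 15 mm above its underside: base plate 48 mm (x) by 32 (y) by 6 with six upright fins along x, 30 mm high in all; outer fins stand near the long sides: grip across y (32 mm). z points up out of the fins.
- reel: bystander: steel-grey flanged reel standing on end, 60 mm across, 46 mm high; origin under its centre
- bin: bystander: open blue bin 140 x 90 x 50 mm; origin under its centre
- pcb: bystander: populated green circuit board 90 x 60 mm, 18 mm high; origin under its centre
Things that resemble listed ones, but are neither listed nor needed, are in the scene too. Of the things that look like the part that bears heatsink_centre, the largest one is meant.

How it is judged:
By the outcome, as a careful person would: the job done as asked, in the order asked, and still so for the second after the job is handed in, with the robot touching nothing.
It also fails if it takes over 72 s, if anything falls off the work surface, if the arm or the gripper's body presses on something with over 40 N, if the wrist force passes 120 N, or if a joint passes its speed limit or range.

## Working session

There is one attempt and no reset: what is moved stays moved. The work goes in short steps, Python scripts to look and compute and a tool call to move; the robot and the scene stay as the last step left them, time stands still between calls to the robot, and variables do not carry over. Pictures are saved under pics/ and viewed, about 8 in all and at most 12, crops included, and the job is handed in when it is done.

Besides the shell and the picture viewer there is one more tool, called after "Request:" as name(argument=value, ...) on one line, values as JSON. play_rows: Moves the arm, as the interface text tells. Its arguments: {"type":"object","properties":{"commands":{"type":"array"},"gripper":{"type":"number"}},"required":["commands"]}

```bash
mkdir -p pics; cat > h.py <<'E'
from rig import *
import numpy as np, cv2
def snap(n,f):
    c=capture(n); cv2.imwrite('pics/'+f+'.png',c['frame'][:,:,::-1]); np.savez('pics/'+f+'.npz',**c); return c
def cloud(c):
    h,w=c['depth'].shape
    u,v=np.meshgrid(np.arange(w),np.arange(h))
    p=cv2.undistortPoints(np.stack([u,v],-1).reshape(-1,1,2).astype(np.float64),c['mtx'],c['dist_coeffs']).reshape(h,w,2)
    d=c['depth']; P=np.dstack([p[...,0]*d,p[...,1]*d,d])
    T=c['cam_to_world']; return P@T[:3,:3].T+T[:3,3]
E
python3 - <<'E'
from h import *
a=snap('top','t0');b=snap('scene','s0')
cv2.imwrite('pics/both.png',cv2.resize(np.hstack([a['frame'],b['frame']])[:,:,::-1],(1120,420)))
print(a['cam_to_world'],b['cam_to_world'],a['mtx']); print(read_state())
E
```

```text
[[ 0.02663303 -0.98629577  0.16282301  0.34990475]
 [-0.99964413 -0.02652377  0.00284523 -0.00897715]
 [ 0.00151244 -0.16284085 -0.98665119  1.26583668]
 [ 0.          0.          0.          1.        ]] [[-0.86469585  0.36186877 -0.34835626  0.86955285]
 [ 0.50187307  0.5939806  -0.6287372   0.60210258]
 [-0.0206035  -0.71849708 -0.69522475  0.71771795]
 [ 0.          0.          0.          1.        ]] [[514.24527441   0.         275.69511524]
 [  0.         514.24527441 204.48456852]
 [  0.           0.           1.        ]]
{'time_s': 0.1, 'joint_positions': array([ 5.41159515e+01,  3.02714923e+01,  8.21494105e+01, -6.54602068e-04,
        6.76900334e+01, -1.02279795e+01]), 'qvel': array([-0.04232071, -0.04922758, -0.11748927, -0.05447733,  0.09092907,
        0.09321585]), 'tau': array([ 1.68549118e-04, -4.40984845e+01, -1.77150106e+01,  6.34881458e-02,
        5.34319365e-02, -7.08937114e-05]), 'position': array([0.27022064, 0.56288135, 0.24669044]), 'tcp_rot': array([[ 4.32963071e-01, -1.12633522e-03, -9.01410956e-01],
       [ 9.01409641e-01, -1.57491602e-03,  4.32964407e-01],
       [-1.90730961e-03, -9.99998126e-01,  3.33408956e-04]]), 'force': array([ 0.09185473,  0.90615033, -0.31242888]), 'moment': array([ 0.0104902 ,  0.02188156, -0.00948127]), 'opening': 0.9996784208820592}
```

View pics/t0.png

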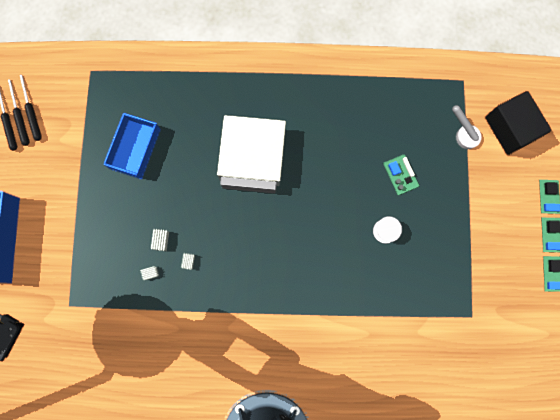

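View pics/s0.png

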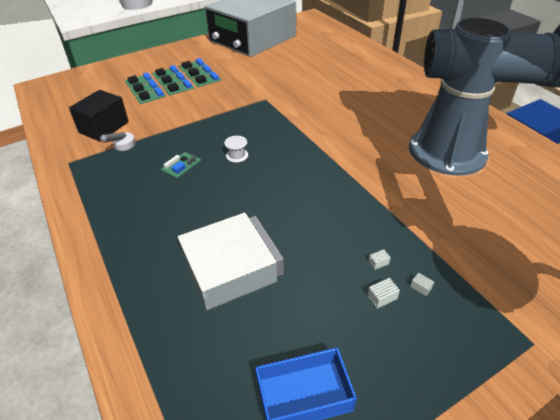

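Top view: cabinet at (252,148) with its drawer front at (248,184) facing the robot. There are three heat sinks, the largest at (160,240). Bin, PCB and reel are clear of these. Now measuring.

```bash
cat > m.py <<'E'
from h import *
def rect(P,m):
    r=cv2.minAreaRect((P[m][:,:2]*1000).astype(np.float32)); 
    return np.round(cv2.boxPoints(r),1).tolist(),np.round(r[0],1),np.round(r[1],1),round(r[2],1)
E
python3 - <<'E'
from m import *
for f in('t0','s0'):
    c=dict(np.load(f'pics/{f}.npz'));P=cloud(c);z=P[...,2]
    reg=(P[...,0]>.3)&(P[...,0]<.85)&(abs(P[...,1])<.5)
    print(f,'table z',np.median(z[reg&(abs(z)<.015)]))
    n,l,s,ce=cv2.connectedComponentsWithStats((reg&(z>.008)&(z<.1)).astype(np.uint8))
    for i in range(1,n):
        if s[i,4]<40: continue
        m=l==i; zm=np.percentile(z[m],97); t=m&(z>zm-.006)
        print(s[i],np.round(P[m].mean(0),3),'ztop',round(zm,4),rect(P,t))
        if s[i,4]>2000 and zm>.055:
            fr=m&(z<.058)&(z>.045); print(' front',fr.sum(),rect(P,fr),np.median(z[fr]))
E
```

```text
t0 table z 0.0007392064453761726
[452 105  22  44 478] [ 0.762 -0.475  0.042] ztop 0.0788 ([[778.5999755859375, -446.79998779296875], [787.0999755859375, -462.5], [811.2999877929688, -449.3999938964844], [802.7999877929688, -433.70001220703125]], array([ 795. , -448.1]), array([27.5, 17.8]), 28.4)
[ 104  113   56   66 1000] [0.697 0.362 0.034] ztop 0.0534 ([[613.2999877929688, 335.29998779296875], [748.5999755859375, 295.1000061035156], [774.7999877929688, 383.29998779296875], [639.4000244140625, 423.5]], array([694. , 359.3]), array([ 92. , 141.2]), 73.5)
[ 217  115   68   78 4470] [0.672 0.059 0.063] ztop 0.0706 ([[605.5999755859375, -11.199999809265137], [755.7999877929688, -22.100000381469727], [766.5999755859375, 127.80000305175781], [616.4000244140625, 138.60000610351562]], array([686.1,  58.3]), array([150.2, 150.6]), 85.9)
 front 471 ([[528.7000122070312, 81.80000305175781], [648.2999877929688, -86.4000015258789], [740.4000244140625, -20.899999618530273], [620.7999877929688, 147.3000030517578]], array([634.5,  30.4]), array([113. , 206.4]), 35.4) 0.05377614762486993
[402 157 
[... 3657 characters left out ...]
4844], [372.3999938964844, 278.1000061035156], [398.5, 286.3999938964844], [388.1000061035156, 319.20001220703125]], array([380.2, 298.6]), array([27.4, 34.4]), 17.7)
[368 278  32  27 548] [0.464 0.279 0.025] ztop 0.0311 ([[435.79998779296875, 260.79998779296875], [485.20001220703125, 257.8999938964844], [487.1000061035156, 291.70001220703125], [437.79998779296875, 294.6000061035156]], array([461.5, 276.3]), array([33.9, 49.5]), 86.7)
[ 255  348  102   72 2330] [0.685 0.36  0.035] ztop 0.0502 ([[614.7999877929688, 336.6000061035156], [749.5999755859375, 297.20001220703125], [775.2999877929688, 385.3999938964844], [640.5, 424.79998779296875]], array([695., 361.]), array([ 91.8, 140.4]), 73.7)
```

Request:
play_rows(commands=[[[0.229,-0.493,-0.03],[0,0,0.38]],[[0.229,-0.493,-0.03],[0,0,0.38]],[[0.229,-0.493,-0.03],[0,0,0.38]],[[0.229,-0.493,-0.03],[0,0,0.38]],[[0.229,-0.493,-0.06],[0,0,0.38]],[[0.229,-0.493,-0.098],[0,0,0.38]],[[0.229,-0.493,-0.098],[0,0,0.38]],[[0.229,-0.493,-0.098],[0,0,0.38]],[[0.229,-0.493,-0.098],[0,0,0.38]],[[0.229,-0.493,-0.098],[0,0,0.38]]], gripper=0)

```text
time_s: 1.35
position: [0.5012, 0.0667, 0.1482]
tcp_rot: [[0.074, -0.001, -0.997], [0.997, -0.0, 0.074], [-0.0, -1.0, 0.001]]
force: [0.1, 0.1, -1.1]
opening: 0.023
```

Request:
play_rows(commands=[[[0.02,0,-0.05],[0,0,0]],[[0.04,-0.002,-0.102],[0,0,0]],[[0.053,-0.003,-0.104],[0,0,0]],[[0.06,-0.003,-0.104],[0,0,0]],[[0.065,-0.003,-0.104],[0,0,0]],[[0.068,-0.003,-0.104],[0,0,0]],[[0.068,-0.003,-0.104],[0,0,0]]])

```text
time_s: 2.22
position: [0.568, 0.0675, 0.047]
tcp_rot: [[0.068, 0.002, -0.998], [0.998, -0.0, 0.068], [-0.0, -1.0, -0.002]]
force: [0.2, -0.2, 0.1]
opening: 0.004
```

```bash
python3 - <<'E'
from m import *
c=snap('scene','s1');s=read_state();print(s['position'],s['force'],s['time_s'])
x,y,w,h=150,180,200,150
cv2.imwrite('pics/c1.png',cv2.resize(c['frame'][y:y+h,x:x+w,::-1],(800,600)))
E
```

```text
[0.56764255 0.06742403 0.0465921 ] [-0.47719486 -0.15426129 -0.09943822] 2.275
```

View pics/c1.png

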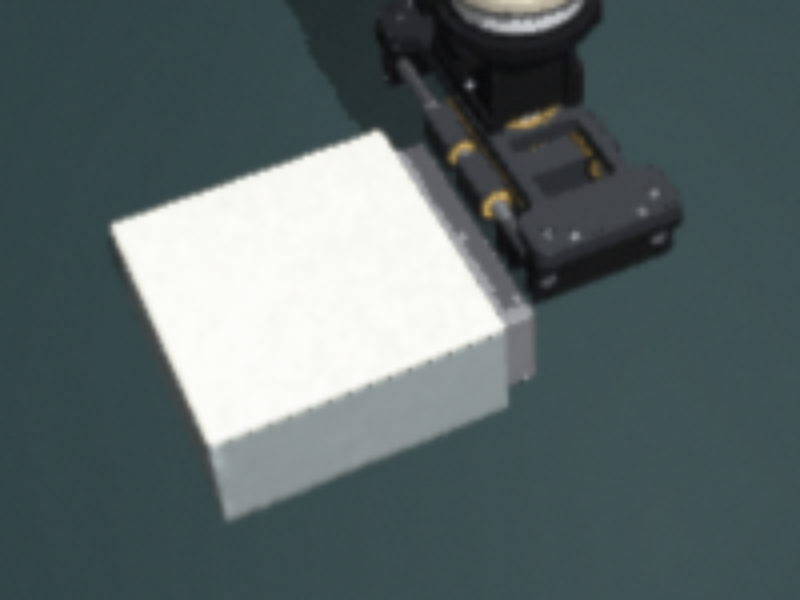

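The gripper hangs square to the drawer front (crop around 510,280) and its body clears the cabinet. I'll press by feel from here.

Request:
play_rows(commands=[[[0.005,0,0],[0,0,0]],[[0.01,-0.001,0],[0,0,0]],[[0.014,-0.001,0],[0,0,0]],[[0.014,-0.001,0],[0,0,0]]])

```text
time_s: 2.78
position: [0.5811, 0.0663, 0.0452]
tcp_rot: [[0.068, -0.002, -0.998], [0.998, -0.0, 0.068], [-0.0, -1.0, 0.002]]
force: [-1.8, -0.6, -0.5]
opening: 0.007
```

Request:
play_rows(commands=[[[0.002,0,0],[0,0,0]],[[0.004,0,0],[0,0,0]],[[0.004,0,0],[0,0,0]]])

```text
time_s: 3.15
position: [0.5817, 0.0664, 0.045]
tcp_rot: [[0.067, -0.009, -0.998], [0.998, 0.0, 0.067], [-0.001, -1.0, 0.009]]
force: [-7.5, -1.7, 3.1]
opening: 0.006
```

Request:
play_rows(commands=[[[0.002,0,0],[0,0,0]],[[0.004,0,0],[0,0,0]],[[0.004,0,0],[0,0,0]]])

```text
time_s: 3.52
position: [0.5851, 0.0663, 0.045]
tcp_rot: [[0.067, -0.01, -0.998], [0.998, -0.0, 0.067], [-0.001, -1.0, 0.01]]
force: [-7.8, -1.5, 5.3]
opening: 0.004
```

Request:
play_rows(commands=[[[0.002,0,0],[0,0,0]],[[0.003,0,0],[0,0,0]],[[0.003,0,0],[0,0,0]]])

```text
time_s: 3.9
position: [0.5878, 0.0661, 0.0449]
tcp_rot: [[0.067, -0.011, -0.998], [0.998, -0.0, 0.067], [-0.001, -1.0, 0.011]]
force: [-8.2, -3.0, 5.4]
opening: 0.006
```

Request:
play_rows(commands=[[[0.002,0,0],[0,0,0]],[[0.002,0,0],[0,0,0]]])

```text
time_s: 4.15
position: [0.5895, 0.0661, 0.0448]
tcp_rot: [[0.067, -0.011, -0.998], [0.998, -0.0, 0.067], [-0.001, -1.0, 0.011]]
force: [-9.2, -3.1, 5.6]
opening: 0.003
```

Request:
play_rows(commands=[[[0.001,0,0],[0,0,0]],[[0.0015,0,0],[0,0,0]],[[0.0015,0,0],[0,0,0]]])

```text
time_s: 4.53
position: [0.5908, 0.0661, 0.0448]
tcp_rot: [[0.067, -0.012, -0.998], [0.998, -0.0, 0.067], [-0.001, -1.0, 0.012]]
force: [-9.2, -2.9, 5.6]
opening: 0.004
```

Request:
play_rows(commands=[[[0.001,0,0],[0,0,0]],[[0.0015,0,0],[0,0,0]],[[0.0015,0,0],[0,0,0]]])

```text
time_s: 4.9
position: [0.5923, 0.066, 0.0448]
tcp_rot: [[0.067, -0.012, -0.998], [0.998, -0.001, 0.067], [-0.001, -1.0, 0.012]]
force: [-9.6, -3.4, 5.3]
opening: 0.004
```

Request:
play_rows(commands=[[[0.001,0,0],[0,0,0]],[[0.001,0,0],[0,0,0]]])

```text
time_s: 5.15
position: [0.5932, 0.0659, 0.0448]
tcp_rot: [[0.067, -0.012, -0.998], [0.998, -0.001, 0.067], [-0.001, -1.0, 0.012]]
force: [-8.7, -3.5, 4.5]
opening: 0.006
```

Request:
play_rows(commands=[[[0.001,0,0],[0,0,0]],[[0.001,0,0],[0,0,0]]])

```text
time_s: 5.4
position: [0.5942, 0.0659, 0.0447]
tcp_rot: [[0.067, -0.012, -0.998], [0.998, -0.001, 0.067], [-0.001, -1.0, 0.012]]
force: [-9.6, -4.0, 4.8]
opening: 0.001
```

Request:
play_rows(commands=[[[0.001,0,0],[0,0,0]],[[0.001,0,0],[0,0,0]]])

```text
time_s: 5.65
position: [0.5948, 0.0659, 0.0447]
tcp_rot: [[0.067, -0.013, -0.998], [0.998, -0.001, 0.067], [-0.001, -1.0, 0.013]]
force: [-10.0, -3.6, 5.8]
opening: 0.006
```

Request:
play_rows(commands=[[[0.001,0,0],[0,0,0]],[[0.001,0,0],[0,0,0]]])

```text
time_s: 5.9
position: [0.595, 0.0659, 0.0447]
tcp_rot: [[0.067, -0.015, -0.998], [0.998, -0.001, 0.067], [-0.002, -1.0, 0.015]]
force: [-11.4, -4.0, 6.7]
opening: 0.005
```

Request:
play_rows(commands=[[[0.001,0,0],[0,0,0]],[[0.001,0,0],[0,0,0]]])

```text
time_s: 6.15
position: [0.5951, 0.0659, 0.0447]
tcp_rot: [[0.067, -0.017, -0.998], [0.998, -0.001, 0.067], [-0.002, -1.0, 0.017]]
force: [-13.6, -3.7, 7.4]
opening: 0.004
```

The force has risen sharply (13.6 N), so this is the stop. Letting go quickly.

Request:
play_rows(commands=[[[-0.05,0.003,0],[0,0,0]],[[-0.11,0.007,0],[0,0,0]],[[-0.16,0.01,0],[0,0,0]],[[-0.17,0.011,0.04],[0,0,0]],[[-0.17,0.011,0.1],[0,0,0]],[[-0.17,0.011,0.1],[0,0,0]]])

```text
time_s: 6.9
position: [0.4363, 0.0773, 0.1494]
tcp_rot: [[0.068, 0.012, -0.998], [0.998, -0.001, 0.068], [0.0, -1.0, -0.012]]
force: [0.4, -0.6, -1.1]
opening: 0.003
```

```bash
python3 - <<'E'
from m import *
c=snap('scene','s2');t=snap('top','t2');s=read_state();print(s['position'],s['force'],s['time_s'])
x,y,w,h=150,180,200,150
a=cv2.resize(c['frame'][y:y+h,x:x+w,::-1],(400,300))
b=cv2.resize(t['frame'][100:250,130:330,::-1],(400,300))
cv2.imwrite('pics/c2.png',np.hstack([a,b]))
A=np.deg2rad(-3.9);ax=np.array([np.cos(A),np.sin(A)]);ay=np.array([-ax[1],ax[0]]);o=np.array([.6865,.058])
for q in(c,t):
    P=cloud(q);d=P[...,:2]-o;u=d@ax;v=d@ay
    m=(u<-.08)&(u>-.22)&(abs(v)<.09)&(P[...,2]>.048)&(P[...,2]<.058)
    print(m.sum(),np.percentile(u[m],[2,10,50,90]),np.percentile(v[m],[1,5,95,99]))
E
```

```text
[0.43368846 0.07738106 0.14634222] [ 0.26434037  0.53874663 -0.30345801] 7.0
477 [-0.16677744 -0.16505336 -0.15639849 -0.14851288] [-0.06497568 -0.05901622  0.06292294  0.06681174]
395 [-0.16710698 -0.16471178 -0.15661082 -0.14937459] [-0.0659488  -0.06200441  0.06150956  0.06535804]
```

View pics/c2.png

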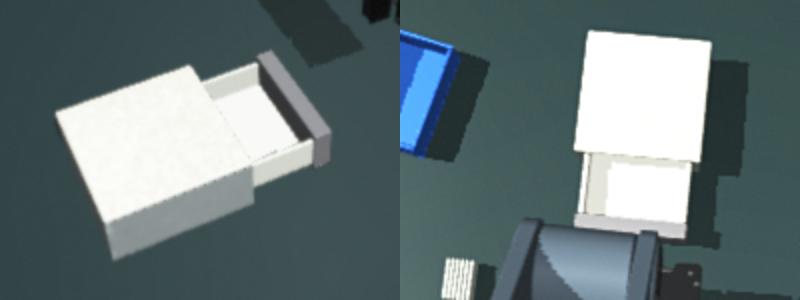

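The drawer is fully out (front's outer face at u = −0.167 m from the cabinet centre). Going above the heat sink.

Request:
play_rows(commands=[[[0.007,0.05,0.01],[0,0,0]],[[0.014,0.11,0.01],[0,0,0]],[[0.022,0.165,0],[0,0,0]],[[0.027,0.199,0],[0,0,0.01]],[[0.027,0.199,-0.05],[0,0,0.01]],[[0.027,0.199,-0.066],[0,0,0.01]],[[0.027,0.199,-0.066],[0,0,0.01]],[[0.027,0.199,-0.066],[0,0,0.01]]], gripper=0.06)

```text
time_s: 8.0
position: [0.4601, 0.276, 0.08]
tcp_rot: [[0.059, 0.001, -0.998], [0.998, 0.0, 0.059], [0.0, -1.0, -0.001]]
force: [0.6, 0.7, -0.3]
opening: 0.678
```

```bash
python3 - <<'E'
from m import *
c=snap('scene','s3');s=read_state();print(s['position'],s['tcp_rot'],s['opening'],s['time_s'])
x,y,w,h=320,220,140,105
cv2.imwrite('pics/c3.png',cv2.resize(c['frame'][y:y+h,x:x+w,::-1],(800,600)))
E
```

```text
[0.46045816 0.27616748 0.08049488] [[ 5.87684436e-02  1.77610048e-03 -9.98270061e-01]
 [ 9.98271366e-01  6.38068864e-04  5.87696556e-02]
 [ 7.41345858e-04 -9.99998219e-01 -1.73553193e-03]] 0.6851795920155296 8.05
```

View pics/c3.png

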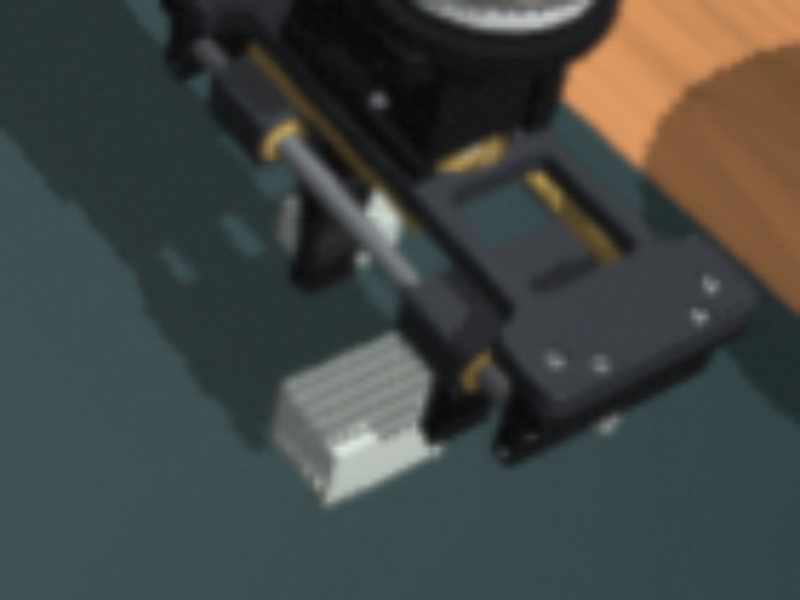

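The fingers straddle the heat sink (crop around 360,420). Lowering and gripping.

Request:
play_rows(commands=[[[0.0005,0.0005,-0.025],[0,0,0]],[[0.0005,0.0005,-0.045],[0,0,0]],[[0.0005,0.0005,-0.051],[0,0,0]],[[0.0005,0.0005,-0.051],[0,0,0]]])

```text
time_s: 8.55
position: [0.4605, 0.2768, 0.0292]
tcp_rot: [[0.058, 0.001, -0.998], [0.998, 0.0, 0.058], [0.0, -1.0, -0.001]]
force: [-0.3, 0.1, 0.4]
opening: 0.687
```

Request:
play_rows(commands=[[[0,0,0],[0,0,0]],[[0,0,0],[0,0,0]],[[0,0,0],[0,0,0]],[[0,0,0],[0,0,0]],[[0,0,0],[0,0,0]]], gripper=0.02)

```text
time_s: 9.18
position: [0.4602, 0.2769, 0.0288]
tcp_rot: [[0.058, 0.0, -0.998], [0.998, 0.0, 0.058], [0.0, -1.0, -0.0]]
force: [-0.4, -0.3, 2.7]
opening: 0.363
```

Request:
play_rows(commands=[[[0,0,0.03],[0,0,0]],[[0,0,0.08],[0,0,0]],[[0.02,-0.04,0.11],[0,0,0]],[[0.045,-0.09,0.11],[0,0,0]],[[0.075,-0.14,0.11],[0,0,0]],[[0.1,-0.185,0.11],[0,0,-0.01]],[[0.1155,-0.211,0.1],[0,0,-0.01]],[[0.1155,-0.211,0.075],[0,0,-0.01]],[[0.1155,-0.211,0.075],[0,0,-0.01]],[[0.1155,-0.211,0.075],[0,0,-0.01]]])

```text
time_s: 10.42
position: [0.5754, 0.0663, 0.1037]
tcp_rot: [[0.067, -0.0, -0.998], [0.998, 0.0, 0.067], [0.0, -1.0, 0.0]]
force: [0.3, 0.5, 0.5]
opening: 0.365
```

```bash
python3 - <<'E'
from m import *
c=snap('scene','s4');s=read_state();print(s['position'],s['tcp_rot'][:,0],s['opening'],s['time_s'],s['force'])
x,y,w,h=180,180,160,120
cv2.imwrite('pics/c4.png',cv2.resize(c['frame'][y:y+h,x:x+w,::-1],(800,600)))
E
```

```text
[0.5756957  0.06636244 0.10414813] [6.68867818e-02 9.97760572e-01 3.27255798e-06] 0.3646089418808 10.475 [-0.55624049  0.07590986  0.25501644]
```

View pics/c4.png

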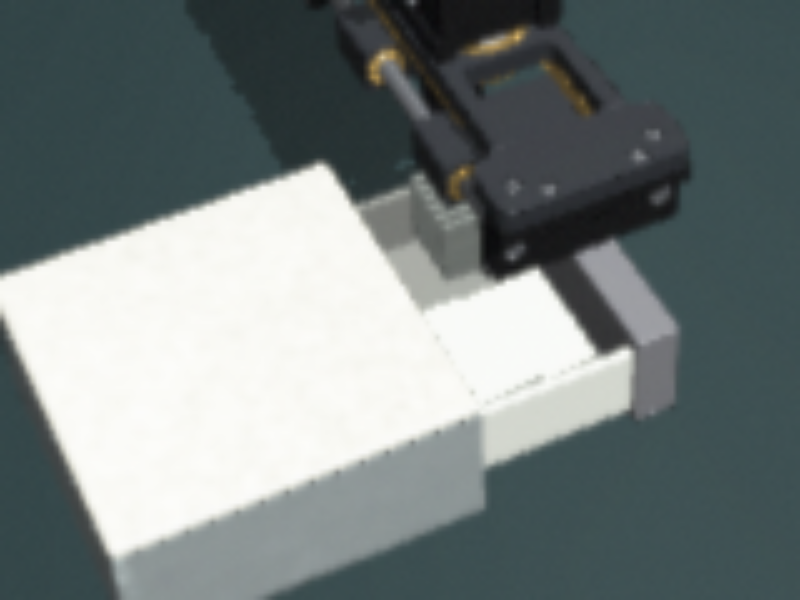

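The heat sink hangs over the open tray, fins up (crop around 445,230). Lowering it to the floor by feel.

Request:
play_rows(commands=[[[0,0,-0.025],[0,0,0]],[[0,0,-0.045],[0,0,0]],[[0,0,-0.055],[0,0,0]],[[0,0,-0.059],[0,0,0]],[[0,0,-0.06],[0,0,0]],[[0,0,-0.06],[0,0,0]]])

```text
time_s: 11.22
position: [0.576, 0.0659, 0.0441]
tcp_rot: [[0.068, 0.001, -0.998], [0.998, -0.0, 0.068], [-0.0, -1.0, -0.001]]
force: [0.4, -0.2, 0.3]
opening: 0.366
```

Request:
play_rows(commands=[[[0,0,-0.001],[0,0,0]],[[0,0,-0.001],[0,0,0]]])

```text
time_s: 11.48
position: [0.5758, 0.0658, 0.0428]
tcp_rot: [[0.068, 0.001, -0.998], [0.998, -0.0, 0.068], [-0.0, -1.0, -0.001]]
force: [-0.2, 0.1, 0.4]
opening: 0.367
```

Request:
play_rows(commands=[[[0,0,-0.001],[0,0,0]],[[0,0,-0.001],[0,0,0]]])

```text
time_s: 11.72
position: [0.5758, 0.0658, 0.0428]
tcp_rot: [[0.068, 0.001, -0.998], [0.998, -0.0, 0.068], [-0.0, -1.0, -0.001]]
force: [-1.6, -0.3, 6.6]
opening: 0.372
```

Request:
play_rows(commands=[[[0,0,0.001],[0,0,0]],[[0,0,0.001],[0,0,0]],[[0,0,0.001],[0,0,0]],[[0,0,0.001],[0,0,0]]], gripper=0.055)

```text
time_s: 12.22
position: [0.5755, 0.0659, 0.0423]
tcp_rot: [[0.068, -0.0, -0.998], [0.998, 0.0, 0.068], [-0.0, -1.0, 0.0]]
force: [-0.2, 0.4, 0.0]
opening: 0.617
```

Request:
play_rows(commands=[[[0,0,0.02],[0,0,0]],[[0,0,0.06],[0,0,0]],[[0,0,0.11],[0,0,0]],[[-0.05,0.003,0.11],[0,0,0]],[[-0.1,0.007,0.11],[0,0,0]],[[-0.13,0.009,0.11],[0,0,0]],[[-0.13,0.009,0.11],[0,0,0]]])

```text
time_s: 13.1
position: [0.4427, 0.0753, 0.1525]
tcp_rot: [[0.067, -0.003, -0.998], [0.998, 0.0, 0.067], [0.0, -1.0, 0.003]]
force: [0.2, -0.2, 1.1]
opening: 0.632
```

```bash
python3 - <<'E'
from m import *
c=snap('scene','s5');t=snap('top','t5');s=read_state();print(s['position'],s['tcp_rot'][:,0],s['opening'],s['time_s'],s['force'])
x,y,w,h=150,180,200,150
cv2.imwrite('pics/c5.png',np.hstack([cv2.resize(c['frame'][y:y+h,x:x+w,::-1],(400,300)),cv2.resize(t['frame'][100:250,130:330,::-1],(400,300))]))
E
```

```text
[0.44725272 0.07468944 0.15288233] [ 6.77973354e-02  9.97699112e-01 -6.35930760e-05] 0.6316716875741164 13.2 [ 0.67202262 -0.66248921 -0.02550406]
```

View pics/c5.png

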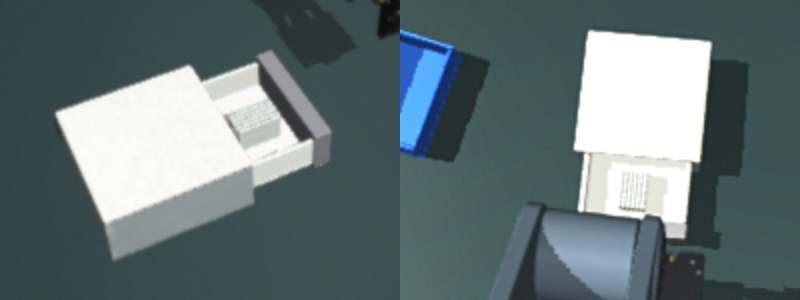

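Heat sink sits flat in the tray, fins up (right half 633,190). Now going down in front and pressing the drawer shut.

Request:
play_rows(commands=[[[0.0,0,-0.04],[0,0,0]],[[0.0,0,-0.08],[0,0,0]],[[0.01,0,-0.104],[0,0,0]],[[0.02,0,-0.106],[0,0,0]],[[0.03,-0.001,-0.106],[0,0,0]],[[0.04,-0.001,-0.106],[0,0,0]],[[0.045,-0.002,-0.106],[0,0,0]],[[0.05,-0.002,-0.106],[0,0,0]],[[0.05,-0.002,-0.106],[0,0,0]]], gripper=0)

```text
time_s: 14.32
position: [0.496, 0.0728, 0.0469]
tcp_rot: [[0.068, 0.001, -0.998], [0.998, -0.0, 0.068], [-0.0, -1.0, -0.001]]
force: [-0.6, -0.1, 0.5]
opening: 0.006
```

Request:
play_rows(commands=[[[0.004,0,0],[0,0,0]],[[0.008,0,0],[0,0,0]],[[0.012,0,0],[0,0,0]],[[0.016,-0.001,0],[0,0,0]],[[0.02,-0.001,0],[0,0,0]],[[0.024,-0.001,0],[0,0,0]],[[0.028,-0.002,0],[0,0,0]],[[0.032,-0.002,0],[0,0,0]],[[0.036,-0.002,0],[0,0,0]],[[0.04,-0.003,0],[0,0,0]]])

```text
time_s: 15.58
position: [0.5328, 0.0705, 0.0461]
tcp_rot: [[0.068, -0.006, -0.998], [0.998, 0.001, 0.068], [0.001, -1.0, 0.006]]
force: [-6.1, 3.8, 2.2]
opening: 0.005
```

Request:
play_rows(commands=[[[0.004,0,0],[0,0,0]],[[0.008,0,0],[0,0,0]],[[0.012,0,0],[0,0,0]],[[0.016,-0.001,0],[0,0,0]],[[0.02,-0.001,0],[0,0,0]],[[0.024,-0.001,0],[0,0,0]],[[0.028,-0.002,0],[0,0,0]],[[0.032,-0.002,0],[0,0,0]],[[0.036,-0.002,0],[0,0,0]],[[0.04,-0.003,0],[0,0,0]]])

```text
time_s: 16.82
position: [0.5713, 0.0678, 0.046]
tcp_rot: [[0.068, -0.01, -0.998], [0.998, 0.001, 0.068], [0.001, -1.0, 0.01]]
force: [-7.6, 5.2, 3.8]
opening: 0.008
```

Request:
play_rows(commands=[[[0.003,0,0],[0,0,0]],[[0.006,0,0],[0,0,0]],[[0.009,-0.001,0],[0,0,0]],[[0.011,-0.001,0],[0,0,0]],[[0.011,-0.001,0],[0,0,0]]])

```text
time_s: 17.45
position: [0.5825, 0.0669, 0.0459]
tcp_rot: [[0.068, -0.009, -0.998], [0.998, 0.001, 0.068], [0.001, -1.0, 0.009]]
force: [-7.7, 3.1, 3.8]
opening: 0.005
```

Request:
play_rows(commands=[[[0.002,0,0],[0,0,0]],[[0.004,0,0],[0,0,0]],[[0.006,0,0],[0,0,0]],[[0.008,0,0],[0,0,0]],[[0.008,0,0],[0,0,0]]])

```text
time_s: 18.08
position: [0.5902, 0.0665, 0.0459]
tcp_rot: [[0.067, -0.01, -0.998], [0.998, 0.001, 0.067], [0.0, -1.0, 0.01]]
force: [-8.5, 1.3, 5.2]
opening: 0.006
```

Request:
play_rows(commands=[[[0.001,0,0],[0,0,0]],[[0.002,0,0],[0,0,0]],[[0.002,0,0],[0,0,0]]])

```text
time_s: 18.45
position: [0.5918, 0.0663, 0.0459]
tcp_rot: [[0.067, -0.011, -0.998], [0.998, 0.001, 0.067], [-0.0, -1.0, 0.011]]
force: [-9.8, 1.1, 6.1]
opening: 0.006
```

Request:
play_rows(commands=[[[0.001,0,0],[0,0,0]],[[0.002,0,0],[0,0,0]],[[0.002,0,0],[0,0,0]]])

```text
time_s: 18.82
position: [0.5938, 0.0662, 0.0459]
tcp_rot: [[0.067, -0.011, -0.998], [0.998, 0.0, 0.067], [-0.0, -1.0, 0.011]]
force: [-9.5, -0.1, 6.1]
opening: 0.008
```

Request:
play_rows(commands=[[[0.001,0,0],[0,0,0]],[[0.002,0,0],[0,0,0]],[[0.002,0,0],[0,0,0]]])

```text
time_s: 19.2
position: [0.5945, 0.0662, 0.0459]
tcp_rot: [[0.067, -0.014, -0.998], [0.998, 0.0, 0.067], [-0.001, -1.0, 0.014]]
force: [-11.6, -0.6, 8.2]
opening: 0.005
```

Request:
play_rows(commands=[[[0.001,0,0],[0,0,0]],[[0.001,0,0],[0,0,0]]])

```text
time_s: 19.45
position: [0.5946, 0.0662, 0.0459]
tcp_rot: [[0.067, -0.016, -0.998], [0.998, 0.0, 0.067], [-0.001, -1.0, 0.016]]
force: [-12.4, -0.8, 8.6]
opening: 0.005
```

Request:
play_rows(commands=[[[0.001,0,0],[0,0,0]],[[0.001,0,0],[0,0,0]]])

```text
time_s: 19.7
position: [0.5947, 0.0662, 0.0459]
tcp_rot: [[0.067, -0.018, -0.998], [0.998, 0.0, 0.067], [-0.001, -1.0, 0.018]]
force: [-14.5, -0.0, 9.8]
opening: 0.002
```

At the stop again (14.5 N). Releasing and backing off.

Request:
play_rows(commands=[[[-0.02,0.001,0],[0,0,0]],[[-0.06,0.004,0],[0,0,0]],[[-0.11,0.007,0],[0,0,0]],[[-0.16,0.01,0],[0,0,0]],[[-0.16,0.01,0.05],[0,0,0]],[[-0.16,0.06,0.1],[0,0,0]],[[-0.16,0.06,0.1],[0,0,0]],[[-0.16,0.06,0.1],[0,0,0]]])

```text
time_s: 20.7
position: [0.4434, 0.126, 0.1468]
tcp_rot: [[0.066, 0.003, -0.998], [0.998, -0.0, 0.066], [-0.0, -1.0, -0.003]]
force: [-0.6, 0.1, -0.5]
opening: 0.007
```

```bash
python3 - <<'E'
from m import *
c=snap('scene','s6');t=snap('top','t6');s=read_state();print(s['position'],s['time_s'],s['force'])
cv2.imwrite('pics/c6.png',np.hstack([cv2.resize(c['frame'][:,:,::-1],(400,300)),cv2.resize(t['frame'][100:250,130:330,::-1],(400,300))]))
A=np.deg2rad(-3.9);ax=np.array([np.cos(A),np.sin(A)]);ay=np.array([-ax[1],ax[0]]);o=np.array([.6865,.058])
for f in('s0','t0','s6','t6'):
    P=cloud(dict(np.load(f'pics/{f}.npz')));d=P[...,:2]-o;u=d@ax;v=d@ay
    m=(u<-.08)&(u>-.22)&(abs(v)<.06)&(P[...,2]>.048)&(P[...,2]<.058)
    print(f,m.sum(),np.percentile(u[m],[2,10,50]))
E
```

```text
[0.44230842 0.12527861 0.14559196] 20.8 [ 0.78423907  0.11189155 -0.72573663]
s0 313 [-0.09457561 -0.09325508 -0.08739406]
t0 326 [-0.09583057 -0.09502451 -0.08844779]
s6 309 [-0.09466588 -0.09300091 -0.08725942]
t6 319 [-0.09557813 -0.09481387 -0.08806192]
```

View pics/c6.png

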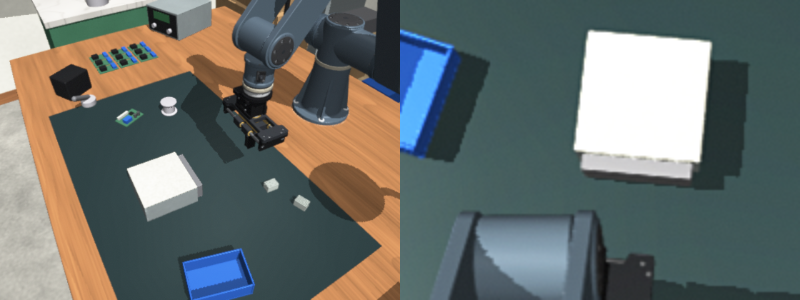

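The drawer is latched shut, standing as far out as it did at the start (front about 20 mm proud). The heat sink is inside and nothing else has moved.

```bash
python3 -c "
from rig import *
hand_in()"
```

```text
the job is handed in; nothing more can be done
```

The job is done and handed in at about 21 s of the 72 s limit.

- **Opening:** I pressed the drawer front in until the force rose sharply at the stop (about 14 N), then let go. It sprang fully out.
- **Placing:** I gripped the largest of the three heat sinks across its 32 mm width and lowered it until it touched the tray floor (about 7 N). After release, a camera check showed it sitting flat with the fins up.
- **Closing:** I pressed the drawer back to the same stop (about 14.5 N along the press, 17.5 N in all) and backed off. It stayed shut.

**Last checks:** both cameras put the drawer front within 0.5 mm of where it stood at the start. In the final pictures the reel, bin, circuit board and the two smaller heat sinks look unmoved. The gripper was clear of everything. I checked the bystanders by eye only, and the heat sink can't be seen now that the drawer is shut. No check failed or disagreed.

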